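# Restock the covered bench carousel with wax tins

## Task

Put the wax tins away in the covered carousel: turn it until the white line of the bay that holds one wax tin meets the white pointer on the open side, and stack the two other closed wax tins squarely on that tin. Then turn the carousel on until that bay's line meets the red pointer, with the whole column standing straight under the hood. Turn it smoothly, so that the jar and the cup stay standing in their bays, and leave everything else on the bench where it is.

Things in the scene. Friction and masses are not known exactly. Their poses are not given: they have to be found in the camera images.
- wax_tin_low: Round flat closed tin of burnishing wax, brass coloured, 62.4 mm across, 23 mm high, 70 g, plain flat top and bottom; origin at the centre of its underside. (A far smaller brass pot and other little tools lie fixed about the bench.) This one stands in the wax bay of the carousel from the start.
- wax_tin_1: Round flat closed tin of burnishing wax, brass coloured, 62.4 mm across, 23 mm high, 70 g, plain flat top and bottom; origin at the centre of its underside. (A far smaller brass pot and other little tools lie fixed about the bench.) It lies flat on the bench top (z = 0), left of the carousel.
- wax_tin_2: Round flat closed tin of burnishing wax, brass coloured, 62.4 mm across, 23 mm high, 70 g, plain flat top and bottom; origin at the centre of its underside. (A far smaller brass pot and other little tools lie fixed about the bench.) It lies flat on the bench top (z = 0), left of the carousel.
- carousel_base: Fixed green disc on three legs, 330 mm across, top 59 mm above the bench; origin on the turning axis, 45 mm above the bench. Its -x axis points to the white pointer in the middle of the open side. Its +x half is under a fixed clear hood: wall 152 mm from the axis, roof 163 to 166 mm above the bench, straight front edge 10 mm behind the axis (its +x side), with a slim upright at either end.
- axis (a point): Point on the carousel's upright turning axis, at the height of the turntable's top, 73 mm above the bench.
- load_spot (a point): Point on the line from the axis to the white pointer, 85 mm from the axis, 73 mm above the bench: the wax bay's centre belongs here for loading, the bay's white line then meeting the white pointer. Fixed to the base.
- store_spot (a point): Point on the line from the axis to the red pointer, 85 mm from the axis, 73 mm above the bench, under the hood: the wax bay's centre belongs here at the end. Fixed to the base, 120 degrees counterclockwise (seen from above) of the load spot. A second red triangle marks this direction on the hood's roof.
- platter: The turntable; origin on the turning axis, 45 mm above the bench, its -x axis points to the wax bay (its z up). It turns freely either way without end stops, with light drag (about 0.03 N m), and stays where it is left.
- wax_bay (a point): Centre of the floor of the wax bay, 85 mm from the axis, 73 mm above the bench. The turntable is an aluminium disc, 276 mm across, its top at that height, with three bays 120 degrees apart: round nests, 71 mm inside and 77 mm outside, lip 4 mm high, each with a white line on the disc's rim. Its hub is 36 mm across, its top 98 mm above the bench.
- knob_0 (a point): Centre of the top of a finger knob on the turntable: upright, black, 13.6 mm across from 105 to 145 mm above the bench on a 10 mm steel stem, 126 mm from the axis, at the end of a low rib (top 83 mm above the bench) midway between two bays. This one is 60 degrees counterclockwise (from above) of the wax bay. It passes under the hood.
- knob_1 (a point): The same kind of knob, 180 degrees from the wax bay.
- knob_2 (a point): The same kind of knob, 60 degrees clockwise of the wax bay.
- jar_bay (a point): Centre of the floor of the flux jar's bay, 120 degrees counterclockwise of the wax bay.
- cup_bay (a point): Centre of the floor of the copper cup's bay, 120 degrees clockwise of the wax bay.
- flux_jar: White jar with a blue lid, 69 mm across, 77 mm high, standing loose in its bay; origin at the centre of its underside. Stays in its bay.
- copper_cup: Small copper cup, 64 mm across, 45 mm high, standing loose in its bay; origin at the centre of its underside. Stays in its bay.
- rivet_tin: Open silvery tin with copper rivets in it, 64 mm across, 30 mm high, on the bench far left; not a wax tin, to be left alone.
- masking_roll: Roll of masking tape, 85 mm across, 24 mm high, lying flat on the bench; to be left alone.
- blue_bottle: White bottle with a blue cap, 56 mm across, 160 mm high, at the left, behind a pot of pens; to be left alone.
- red_bottle: White bottle with a red cap, 48 mm across, 130 mm high, at the left, behind a pot of pens; to be left alone.
Things that resemble listed ones, but are neither listed nor needed, are in the scene too. What is shaped like the wax_tin_1 but pink is not meant.

How it is judged:
On the way, in this order (a step that is already met when the one before it is completed fails the run):
1. the wax bay, with its tin, stands at the white pointer (horizontal distance between wax_bay and load_spot below 0.01 m and horizontal distance between wax_tin_low and wax_bay below 0.009 m and angular speed of platter below 0.15 rad/s), for 0.2 s.
2. a second wax tin rests squarely on the tin in the bay, let go, with the bay at the white pointer (horizontal distance between wax_bay and load_spot below 0.01 m and horizontal distance between wax_tin_low and wax_bay below 0.009 m and ((horizontal distance between wax_tin_1 and wax_tin_low below 0.008 m and z of wax_tin_1 in the frame of wax_tin_low between 0.019 and 0.027 m and angle between wax_tin_1's own z axis and vertical below 0.06 rad and contact force between the fingers and wax_tin_1 below 0.1 N and linear speed of wax_tin_1 below 0.02 m/s) or (horizontal distance between wax_tin_2 and wax_tin_low below 0.008 m and z of wax_tin_2 in the frame of wax_tin_low between 0.019 and 0.027 m and angle between wax_tin_2's own z axis and vertical below 0.06 rad and contact force between the fingers and wax_tin_2 below 0.1 N and linear speed of wax_tin_2 below 0.02 m/s))), for 0.2 s.
3. the third wax tin rests squarely on top of the column, let go, with the bay at the white pointer (horizontal distance between wax_bay and load_spot below 0.01 m and horizontal distance between wax_tin_low and wax_bay below 0.009 m and ((horizontal distance between wax_tin_1 and wax_tin_low below 0.008 m and z of wax_tin_1 in the frame of wax_tin_low between 0.019 and 0.027 m and angle between each of wax_tin_1, wax_tin_2's own z axis and vertical below 0.06 rad and horizontal distance between wax_tin_2 and wax_tin_1 below 0.008 m and z of wax_tin_2 in the frame of wax_tin_1 between 0.019 and 0.027 m) or (horizontal distance between wax_tin_2 and wax_tin_low below 0.008 m and z of wax_tin_2 in the frame of wax_tin_low between 0.019 and 0.027 m and angle between each of wax_tin_2, wax_tin_1's own z axis and vertical below 0.06 rad and horizontal distance between wax_tin_1 and wax_tin_2 below 0.008 m and z of wax_tin_1 in the frame of wax_tin_2 between 0.019 and 0.027 m)) and angle between wax_tin_low's own z axis and vertical below 0.06 rad and contact force between the fingers and wax_tin_1 below 0.1 N and contact force between the fingers and wax_tin_2 below 0.1 N and linear speed of each of wax_tin_1, wax_tin_2 below 0.02 m/s), for 0.2 s.
At the end, for the whole second after the job is handed in: The wax bay is within 10 mm of its place at the red pointer and still; its three wax tins stand as one upright column, the lowest in its nest (9 mm), each upper one flat on the tin beneath and within 8 mm sideways; the jar and the cup stand in their bays (10 and 15 mm) (horizontal distance between wax_bay and store_spot below 0.01 m and horizontal distance between wax_tin_low and wax_bay below 0.009 m and angular speed of platter below 0.05 rad/s and ((horizontal distance between wax_tin_1 and wax_tin_low below 0.008 m and z of wax_tin_1 in the frame of wax_tin_low between 0.019 and 0.027 m and angle between each of wax_tin_1, wax_tin_2's own z axis and vertical below 0.06 rad and horizontal distance between wax_tin_2 and wax_tin_1 below 0.008 m and z of wax_tin_2 in the frame of wax_tin_1 between 0.019 and 0.027 m) or (horizontal distance between wax_tin_2 and wax_tin_low below 0.008 m and z of wax_tin_2 in the frame of wax_tin_low between 0.019 and 0.027 m and angle between each of wax_tin_2, wax_tin_1's own z axis and vertical below 0.06 rad and horizontal distance between wax_tin_1 and wax_tin_2 below 0.008 m and z of wax_tin_1 in the frame of wax_tin_2 between 0.019 and 0.027 m)) and angle between wax_tin_low's own z axis and vertical below 0.06 rad and linear speed of each of wax_tin_low, wax_tin_1, wax_tin_2 below 0.02 m/s and angle between each of flux_jar, copper_cup's own z axis and vertical below 0.1 rad and horizontal distance between flux_jar and jar_bay below 0.01 m and horizontal distance between copper_cup and cup_bay below 0.015 m); the robot touches nothing.
It fails at once if the carousel is spun (faster than 4 rad/s) (angular speed of platter above 4 rad/s).
It fails at once if the jar or the cup tips over or leaves its bay (angle between any of flux_jar, copper_cup's own z axis and vertical above 0.3 rad or horizontal distance between flux_jar and jar_bay above 0.03 m or horizontal distance between copper_cup and cup_bay above 0.03 m).
It fails at once if a bystander on the bench is moved by more than 25 mm (distance of any of rivet_tin, masking_roll, blue_bottle, red_bottle from where it was at the start of the episode above 0.025 m).
It also fails if it takes over 72 s, if anything falls off the work surface, if the arm or the gripper's body presses on something with over 40 N, if the wrist force passes 120 N, or if a joint passes its speed limit or range.

## Robot

A 7-joint arm with a two-finger parallel gripper is mounted at the origin on a cart in front of the work surface, level with it; the furniture and walls round the work are solid. World frame = base frame: x ahead of the robot, y to its left, z up, the work surface at z = 0. Lengths are in m, angles in rad, forces in N, time in s.
With the tool pointing down it reaches from about 0.4 to 0.85 m from the base axis. Payload 10.4 kg.
Tool frame: the origin (TCP) lies at the very end of the fingers, on their centre line; the grasp point (between the pads) lies 19 mm behind it; z points along the fingers, y is the line along which they close (so a half turn about z gives the same grasp; the last joint's range is limited). The gripper opens to 87 mm and grips with 3 to 60 N. Pads are 19 mm wide; open, the fingers measure 117 mm over their backs; the gripper's body (75 mm by 190 mm) begins 51 mm behind the grasp point.
Start: joints at [1.176, 0.332, -0.065, 1.46, 0.022, 1.35, -0.088], TCP at [0.227, -0.582, 0.223] pointing down, gripper open.
Joint ranges: [-2.6, 2.6], [-0.5, 2.12], [-1.47, 1.34], [0.16, 2.42], [-1.27, 4.41], [0.06, 2.06], [-2.6, 2.6]. Speed limits (rad/s): [2.22, 2.22, 2.79, 2.79, 3.14, 3.14, 3.14].

## Interface

Orientations are given as a unit quaternion [x, y, z, w].
In Python, from bench import * gives the robot as it stands.
- The arm moves only by the tool step_arm, never from a script. Its arguments are lists of equal length, an entry for each row: "delta_pos": the shift along the world's x, y, z in units of 25 mm (1.0 is 25 mm), a list of three; "turn": the turn about the world's z in units of 0.12 rad (1.0 is 0.12 rad). In form: {"delta_pos": [[tx, ty, tz], ...], "turn": [turn, ...]}. A call has 1 to 12 rows; each row shifts and turns the commanded pose from where the row before left it; what a row does not reach is not made up. A row lasts 1/10 s, in which the tool goes at most 50 mm and 8.59 degrees, less where a joint would pass 70% of its speed; a pose out of reach is approached as far as the arm can. A call with a number of a shift or a turn outside -1 to 1 is refused whole. A call with a gripper value outside its range is refused whole. "grip" is the closure, from 0 (fully open) to 1 (shut), set as the call begins (left out, the last holds). The fingers move at their own pace and stop on an object; "newtons" is the grip in N (left out, the last holds). Time passes only in rows, so rows that do not move let the fingers close. It gives the time, the measured TCP pose, the force, the opening and the grip force at its end, in the units of the state.
- read_state(): the state, without advancing time (a new reading comes with each control period).
- camera(name): name is "side" or "top" or "wrist"; returns a dict with "image" (480x640x3 uint8, red, green, blue), "z_map" (480x640 float32, m along the optical axis (not along the pixel's ray), 0 where there is no reading), "mtx" (3x3 intrinsics, pixels), "view" (4x4, takes a point from world to camera coordinates). Camera axes: x right, y up, looking along -z (the intrinsics and any distortion apply to the point x, -y, -z); pixel columns grow to the right and rows downward; lengths in m; the calibration is good to about 2 mm. A picture is of the moment at which its call begins.
- close_job(): hands the job in; it is judged then, once.
The state is a dict: "time": time; "joint_positions": joint angles; "joint_vel": joint speeds; "joint_torque": joint torques, N m; "ee_pos": TCP position; "eef_rot": TCP orientation; "ft_force": force on the tool from outside, world axes, zero at the start; "torque": the same for the moment, N m; "width": finger opening in m; "grip_force": force on a finger pad.
Only numpy, scipy, OpenCV 4.12 (cv2) and the standard library are available. Lean on these libraries where they do the work, as an engineer would, in place of code of your own. Each camera call takes 0.05 s, during which the arm holds its last target. There are 200 camera calls.

## Working session

There is one attempt and no reset: what is moved stays moved. The work goes in short steps, Python scripts to look and compute and a tool call to move; the robot and the scene stay as the last step left them, time stands still between calls to the robot, and variables do not carry over. Pictures are saved under pics/ and viewed, at most 10 in all, crops included, and the job is handed in when it is done.

Besides the shell and the picture viewer there is one more tool, called as name(argument=value, ...), one argument or row to a line, values as JSON. step_arm: Moves the arm, as the interface text tells. Shifts and turns lie within -1 to 1; 1 stands for 25 mm of shift or 0.12 rad of turn. Its arguments: {"type":"object","properties":{"delta_pos":{"type":"array"},"turn":{"type":"array"},"grip":{"type":"number"},"newtons":{"type":"number"}},"required":["delta_pos","turn"]}

```bash
mkdir -p pics; ls
cat > h.py <<'E'
from bench import *
import numpy as np, cv2
def cloud(c):
    z=c["z_map"].astype(float); K=c["mtx"]; v,u=np.mgrid[0:480,0:640]
    p=np.stack([(u-K[0,2])/K[0,0]*z, -(v-K[1,2])/K[1,1]*z, -z, np.ones_like(z)],-1)
    w=p@np.linalg.inv(c["view"]).T
    w=w[...,:3]; w[z==0]=np.nan
    return w
def save(c,n): cv2.imwrite(f"pics/{n}.png",c["image"][...,::-1])
E
python3 - <<'E'
from h import *
for n in ["top","side"]:
    c=camera(n); save(c,n); np.savez(n,**c); print(n,c["mtx"],c["view"])
s=read_state(); print({k:np.round(v,3) for k,v in s.items()})
E
```

```text
pics
top [[445.59451181   0.         311.65101108]
 [  0.         445.59451181 240.39144652]
 [  0.           0.           1.        ]] [[ 2.25596168e-02 -9.99744957e-01  1.04151888e-03  9.23506964e-02]
 [ 9.97281969e-01  2.25771043e-02  7.01352112e-02 -5.22524527e-01]
 [-7.01408382e-02 -5.43535490e-04  9.97536950e-01 -9.29029307e-01]
 [ 0.00000000e+00  0.00000000e+00  0.00000000e+00  1.00000000e+00]]
side [[465.91773114   0.         315.12294429]
 [  0.         465.91773114 238.47326545]
 [  0.           0.           1.        ]] [[ 0.37571667 -0.9265643  -0.01776427 -0.09917232]
 [ 0.38697445  0.13944079  0.91148617 -0.32539479]
 [-0.84207349 -0.34933487  0.41094694 -0.6625441 ]
 [ 0.          0.          0.          1.        ]]
{'time': np.float64(0.1), 'joint_positions': array([ 1.176,  0.333, -0.065,  1.461,  0.022,  1.35 , -0.088]), 'joint_vel': array([-0.001, -0.001,  0.001, -0.002, -0.001, -0.   , -0.001]), 'joint_torque': array([ 2.0000e-03, -6.2455e+01,  2.5000e-02, -3.9072e+01, -6.1000e-02,
        3.7000e-02,  0.0000e+00]), 'ee_pos': array([ 0.227, -0.582,  0.222]), 'eef_rot': array([ 0.983,  0.185, -0.   , -0.001]), 'ft_force': array([ 0.178, -0.583,  0.504]), 'torque': array([0.013, 0.021, 0.029]), 'grip_force': np.float64(0.0), 'width': np.float64(0.087)}
```

View pics/top.png

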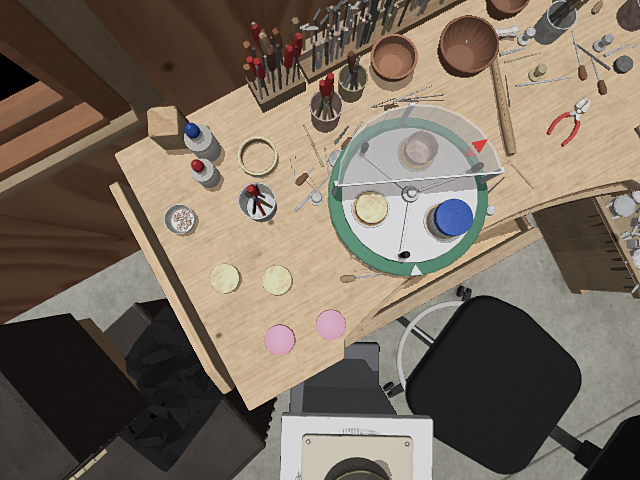

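View pics/side.png

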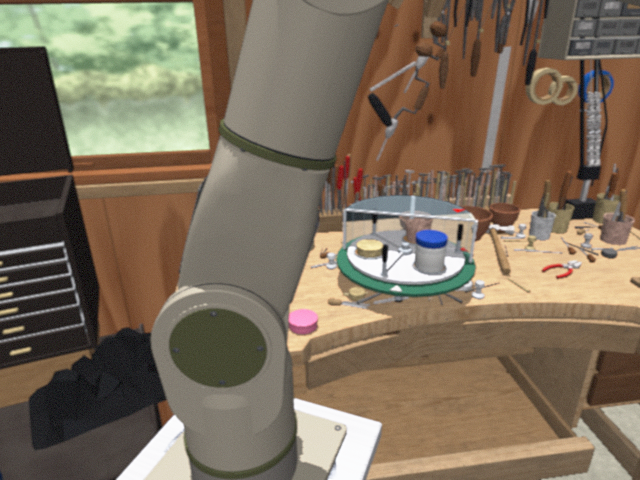

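The top view shows the axis at about (410,193) and the low tin at (371,208). The free tins are at (224,278) and (277,280), with the pink decoys at (279,340) and (331,324). knob_0 is at (404,255), the white pointer at (416,270) and the red roof triangle at (480,146). The side view is partly blocked by the arm and agrees with this.

```bash
cat >> h.py <<'E'
def px2z(c,u,v,z):
    K=c["mtx"];T=np.linalg.inv(c["view"])
    d=T[:3,:3]@np.array([(u-K[0,2])/K[0,0],-(v-K[1,2])/K[1,1],-1]);o=T[:3,3]
    return o+d*(z-o[2])/d[2]
def blob(c,lo,hi,W,sel,zfix):
    "centroid of the coloured pixels within sel, cast to height zfix"
    m=(cv2.inRange(cv2.cvtColor(c["image"],cv2.COLOR_RGB2HSV),np.array(lo),np.array(hi))>0)&sel
    n,l,s,ce=cv2.connectedComponentsWithStats(m.astype(np.uint8))
    return [(s[i,4],np.round(ce[i]),np.round(px2z(c,*ce[i],zfix),4),np.round(np.nanmedian(W[l==i][:,2]),3)) for i in range(1,n) if s[i,4]>60]
E
python3 - <<'E'
from h import *
c=dict(np.load("top.npz")); W=cloud(c); hsv=cv2.cvtColor(c["image"],cv2.COLOR_RGB2HSV)
for u,v in [(410,193),(371,208),(224,278),(277,280),(404,255),(416,270),(453,218),(480,146),(340,200)]: print(u,v,hsv[v,u],np.round(W[v,u],3))
# green disc ellipse (z=.059)
g=cv2.inRange(hsv,np.array([65,80,40]),np.array([95,255,200]))
p=W[(g>0)&(abs(W[...,2]-.059)<.006)]; print("green",len(p),np.nanmedian(p[:,2]))
from scipy.optimize import least_squares
hull=cv2.convexHull((p[:,:2]*1e4).astype(np.int32))[:,0]/1e4
f=least_squares(lambda q:np.hypot(hull[:,0]-q[0],hull[:,1]-q[1])-.165,[.5,0],loss="soft_l1",f_scale=.002);print("axis",f.x,f.cost)
yl=blob(c,[20,40,150],[40,200,255],W,np.ones((480,640),bool),.023)
for b in yl: print("tin",b)
for b in blob(c,[20,40,150],[40,200,255],W,np.mgrid[0:480,0:640][1]>340,.096): print("low",b)
E
```

```text
410 193 [ 90   2 218] [ 0.612 -0.086  0.099]
371 208 [ 32  34 216] [ 0.581 -0.011  0.095]
224 278 [ 31  39 215] [0.437 0.286 0.025]
277 280 [ 31  44 215] [0.435 0.175 0.025]
404 255 [150  40  19] [ 0.488 -0.066  0.145]
416 270 [120   2 217] [ 0.462 -0.109  0.059]
453 218 [111 156 176] [ 0.558 -0.154  0.152]
480 146 [  1 177 207] [ 0.689 -0.198  0.168]
340 200 [ 76 104  83] [0.601 0.048 0.06 ]
green 3037 0.05983751702088136
axis [ 0.61617975 -0.08995711] 0.0001851364952838555
tin (np.int32(61), array([542.,  68.]), array([ 0.9074, -0.3892,  0.023 ]), np.float64(0.04))
tin (np.int32(63), array([534.,  76.]), array([ 0.8897, -0.3703,  0.023 ]), np.float64(0.009))
tin (np.int32(221), array([257., 156.]), array([0.6993, 0.2257, 0.023 ]), np.float64(0.025))
tin (np.int32(636), array([372., 207.]), array([ 0.595 , -0.0221,  0.023 ]), np.float64(0.097))
tin (np.int32(556), array([223., 278.]), array([0.4364, 0.2892, 0.023 ]), np.float64(0.024))
tin (np.int32(548), array([277., 280.]), array([0.4355, 0.175 , 0.023 ]), np.float64(0.024))
low (np.int32(61), array([542.,  68.]), array([ 0.8722, -0.3509,  0.096 ]), np.float64(0.04))
low (np.int32(63), array([534.,  76.]), array([ 0.8558, -0.3335,  0.096 ]), np.float64(0.009))
low (np.int32(636), array([372., 207.]), array([ 0.584 , -0.0123,  0.096 ]), np.float64(0.097))
```

Run:
```python
from h import *
c=dict(np.load("top.npz")); W=cloud(c); V,U=np.mgrid[0:480,0:640]
near=lambda u,v,r:np.hypot(U-u,V-v)<r
print("red",blob(c,[0,120,100],[6,255,255],W,near(480,146,20),.166))
print("wp",blob(c,[0,0,190],[180,25,255],W,near(416,270,9)&(abs(W[...,2]-.06)<.008),.059))
print("jar",blob(c,[100,100,60],[125,255,255],W,near(453,218,30),.150))
m=near(404,255,12)&(W[...,2]>.138); print("knob0",m.sum(),px2z(c,U[m].mean(),V[m].mean(),.145))
m=near(410,193,15)&(W[...,2]>.09); print("hub",m.sum(),px2z(c,U[m].mean(),V[m].mean(),.098))
cv2.imwrite("pics/crop.png",cv2.resize(c["image"][90:290,310:520,::-1],None,fx=3,fy=3,interpolation=cv2.INTER_CUBIC)[:600])
```

```text
red [(np.int32(97), array([479., 144.]), array([ 0.692, -0.197,  0.166]), np.float64(0.168))]
wp [(np.int32(63), array([415., 271.]), array([ 0.4606, -0.1075,  0.059 ]), np.float64(0.062))]
jar [(np.int32(1109), array([453., 217.]), array([ 0.56  , -0.1552,  0.15  ]), np.float64(0.151))]
knob0 40 [ 0.48989477 -0.06995356  0.145     ]
hub 98 [ 0.62161442 -0.08751356  0.098     ]
```

View pics/crop.png

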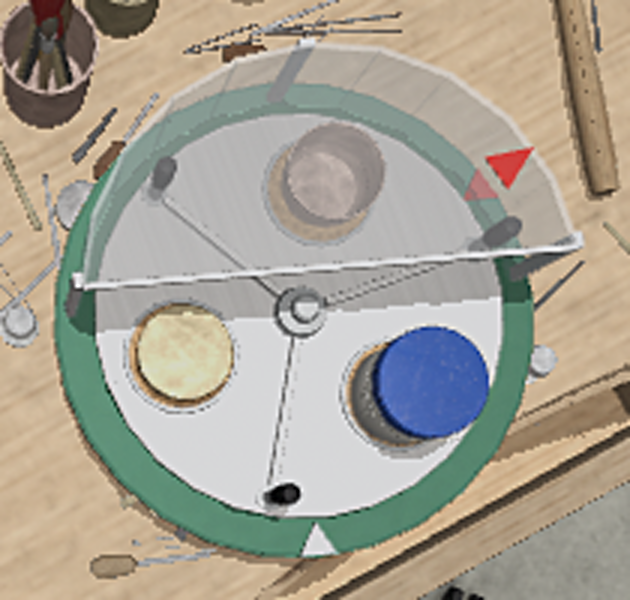

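The crop confirms the layout: hub at (410.7,193.3) and knob_0's top at (405,254.7) in full-image pixels. I take the axis as (0.615,-0.090), the load direction as 186° and the wax bay at about 111°. knob_0 therefore has to go from (0.490,-0.070) along the arc to (0.564,-0.205).

step_arm(
  delta_pos=[
    [0.48, 0.93, 0],
    [0.48, 0.93, 0],
    [0.48, 0.93, 0],
    [0.48, 0.93, 0],
    [0.48, 0.93, 0],
    [0.48, 0.93, 0],
    [0.48, 0.93, 0],
    [0.48, 0.93, 0],
    [0.48, 0.93, 0],
    [0.48, 0.93, 0],
    [0.48, 0.93, 0],
    [0.48, 0.93, 0],
  ],
  turn=[0, 0, 0, 0, 0, 0, 0, 0, 0, 0, 0, 0],
  grip=0.4,
  newtons=8,
)

```text
time: 1.3
ee_pos: [0.3713, -0.3022, 0.2223]
eef_rot: [0.983, 0.185, -0.0, -0.0]
ft_force: [0.7, -0.1, -0.3]
width: 0.0522
grip_force: 0.0
```

step_arm(
  delta_pos=[
    [0.48, 0.93, 0],
    [0.48, 0.93, 0],
    [0.48, 0.93, 0],
    [0.48, 0.93, 0],
    [0.48, 0.93, 0],
    [0.48, 0.93, 0],
    [0.48, 0.93, 0],
    [0.48, 0.93, 0],
    [0.48, 0.93, 0],
    [0.48, 0.93, 0],
    [0, 0, 0],
    [0, 0, 0],
  ],
  turn=[0, 0, 0, 0, 0, 0, 0, 0, 0, 0, 0, 0],
)

```text
time: 2.5
ee_pos: [0.4909, -0.0707, 0.2222]
eef_rot: [0.983, 0.185, -0.0, -0.0]
ft_force: [-0.0, -0.4, 0.2]
width: 0.0525
grip_force: 0.0
```

step_arm(
  delta_pos=[
    [0, 0, -0.8],
    [0, 0, -0.8],
    [0, 0, -0.8],
    [0, 0, -0.8],
    [0, 0, -0.6],
    [0, 0, -0.4],
    [0, 0, 0],
  ],
  turn=[0, 0, 0, 0, 0, 0, 0],
)

```text
time: 3.2
ee_pos: [0.49, -0.0717, 0.1164]
eef_rot: [0.983, 0.184, -0.001, -0.0]
ft_force: [-0.0, 0.2, 0.6]
width: 0.0524
grip_force: 0.0
```

step_arm(
  delta_pos=[
    [0, 0, 0],
    [0, 0, 0],
    [0, 0, 0],
    [0, 0, 0],
    [0, 0, 0],
    [0, 0, 0],
  ],
  turn=[0, 0, 0, 0, 0, 0],
  grip=1.0,
)

```text
time: 3.8
ee_pos: [0.4913, -0.0709, 0.1177]
eef_rot: [0.983, 0.185, 0.0, 0.0]
ft_force: [0.2, -1.5, -0.1]
width: 0.013
grip_force: 8.0
```

Run:
```python
import numpy as np
s=np.array([2,3.5,5]+[6]*9+[5,3.5,1.9]);a=np.radians(171.3+np.r_[0,np.cumsum(s)])
p=.126*np.c_[np.cos(a),np.sin(a)]/.025
q=np.round(np.diff(np.round(p,2),axis=0),2);print([[*map(float,r),0] for r in q])
```

```text
[[-0.03, -0.17, 0], [-0.02, -0.31, 0], [-0.01, -0.44, 0], [0.05, -0.52, 0], [0.1, -0.52, 0], [0.15, -0.51, 0], [0.2, -0.48, 0], [0.26, -0.47, 0], [0.3, -0.43, 0], [0.34, -0.4, 0], [0.39, -0.36, 0], [0.42, -0.32, 0], [0.37, -0.23, 0], [0.27, -0.14, 0], [0.16, -0.07, 0]]
```

step_arm(
  delta_pos=[
    [-0.03, -0.17, 0],
    [-0.02, -0.31, 0],
    [-0.01, -0.44, 0],
    [0.05, -0.52, 0],
    [0.1, -0.52, 0],
    [0.15, -0.51, 0],
    [0.2, -0.48, 0],
  ],
  turn=[0, 0, 0, 0, 0, 0, 0],
)

```text
time: 4.5
ee_pos: [0.5024, -0.1462, 0.1175]
eef_rot: [0.983, 0.184, 0.0, 0.0]
ft_force: [-0.9, 0.7, 1.7]
width: 0.0133
grip_force: 8.0
```

step_arm(
  delta_pos=[
    [0.26, -0.47, 0],
    [0.3, -0.43, 0],
    [0.34, -0.4, 0],
    [0.39, -0.36, 0],
    [0.42, -0.32, 0],
    [0.37, -0.23, 0],
    [0.27, -0.14, 0],
    [0.16, -0.07, 0],
    [0, 0, 0],
    [0, 0, 0],
    [0, 0, 0],
  ],
  turn=[0, 0, 0, 0, 0, 0, 0, 0, 0, 0, 0],
)

```text
time: 5.6
ee_pos: [0.5645, -0.205, 0.1175]
eef_rot: [0.983, 0.185, -0.0, 0.0]
ft_force: [-0.6, -1.6, -0.5]
width: 0.0134
grip_force: 7.9
```

Run:
```python
from h import *
c=camera("top"); save(c,"t2"); W=cloud(c); V,U=np.mgrid[0:480,0:640]
print("tins",[b for b in blob(c,[20,30,130],[40,200,255],W,(W[...,2]>.08),.096)])
print("jar",blob(c,[100,100,60],[125,255,255],W,(W[...,2]>.1),.150))
cv2.imwrite("pics/crop2.png",cv2.resize(c["image"][90:290,310:520,::-1],None,fx=2.9,fy=2.9,interpolation=cv2.INTER_CUBIC))
```

```text
tins [(np.int32(193), array([574., 148.]), array([ 0.7106, -0.4121,  0.096 ]), np.float64(0.517)), (np.int32(514), array([610., 145.]), array([ 0.7176, -0.4827,  0.096 ]), np.float64(0.507)), (np.int32(249), array([630., 197.]), array([ 0.6146, -0.5197,  0.096 ]), np.float64(0.534)), (np.int32(9777), array([608., 335.]), array([ 0.345 , -0.4709,  0.096 ]), np.float64(0.578)), (np.int32(770), array([416., 235.]), array([ 0.5302, -0.0993,  0.096 ]), np.float64(0.097))]
jar [(np.int32(171), array([191., 130.]), array([0.7121, 0.333 , 0.15  ]), np.float64(0.151))]
```

View pics/crop2.png

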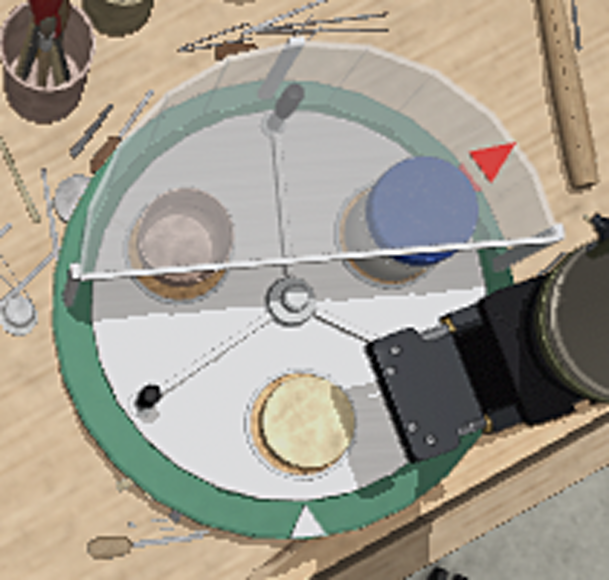

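Step 1 looks good. The low tin now shows at (0.530,-0.099) on the load spot, and the jar and cup are standing. I'll release the knob and fetch the nearer tin.

step_arm(
  delta_pos=[
    [0, 0, 0],
    [0, 0, 0],
    [0, 0, 0],
    [0, 0, 0.3],
    [0, 0, 0.7],
    [0, 0, 0.8],
    [0, 0, 0.8],
    [0, 0, 0.8],
  ],
  turn=[0, 0, 0, 0, 0, 0, 0, 0],
  grip=0.4,
)

```text
time: 6.45
ee_pos: [0.5649, -0.2049, 0.204]
eef_rot: [0.983, 0.185, 0.0, 0.0]
ft_force: [0.2, -0.1, -0.3]
width: 0.0523
grip_force: 0.0
```

step_arm(
  delta_pos=[
    [-0.3, 0.9, 0],
    [-0.3, 0.9, 0],
    [-0.3, 0.9, 0],
    [-0.3, 0.9, 0],
    [-0.3, 0.9, 0],
    [-0.3, 0.9, 0],
    [-0.3, 0.9, 0],
    [-0.3, 0.9, 0],
    [-0.3, 0.9, 0],
    [-0.3, 0.9, 0],
    [-0.3, 0.9, 0],
    [-0.3, 0.9, 0],
  ],
  turn=[0, 0, 0, 0, 0, 0, 0, 0, 0, 0, 0, 0],
  grip=0,
)

```text
time: 7.65
ee_pos: [0.4745, 0.066, 0.2033]
eef_rot: [0.983, 0.185, 0.0, 0.0]
ft_force: [-0.0, 0.1, 0.9]
width: 0.087
grip_force: 0.0
```

step_arm(
  delta_pos=[
    [-0.3, 0.9, -0.2],
    [-0.3, 0.9, -0.4],
    [-0.3, 0.9, -0.6],
    [-0.3, 0.9, -0.6],
    [-0.3, 0.7, -0.6],
    [0, 0, -0.6],
    [0, 0, 0],
    [0, 0, 0],
  ],
  turn=[0, 0, 0, 0, 0, 0, 0, 0],
)

```text
time: 8.45
ee_pos: [0.4376, 0.1723, 0.1282]
eef_rot: [0.983, 0.185, 0.0, 0.0]
ft_force: [-0.5, -0.3, 0.7]
width: 0.0868
grip_force: 0.0
```

Run:
```python
from h import *
s=read_state();print(s["ee_pos"],s["time"])
c=camera("wrist"); W=cloud(c); save(c,"w1")
sel=(W[...,2]>.015)&(W[...,2]<.03)
print(blob(c,[20,25,100],[40,220,255],W,sel,.023))
c=camera("top"); W=cloud(c)
print("top",[b for b in blob(c,[20,30,130],[40,200,255],W,(W[...,2]<.12),.096)])
```

```text
[0.43758333 0.1723108  0.12822854] 8.45
[(np.int32(5034), array([178., 184.]), array([0.4383, 0.2862, 0.023 ]), np.float64(0.023)), (np.int32(4508), array([309., 236.]), array([0.4368, 0.1766, 0.023 ]), np.float64(0.023)), (np.int32(375), array([529., 251.]), array([0.4898, 0.0052, 0.023 ]), np.float64(0.016))]
top [(np.int32(71), array([521.,  57.]), array([ 0.8933, -0.3092,  0.096 ]), np.float64(0.006)), (np.int32(115), array([351.,  82.]), array([0.8335, 0.0332, 0.096 ]), np.float64(0.069)), (np.int32(65), array([542.,  68.]), array([ 0.8721, -0.3502,  0.096 ]), np.float64(0.039)), (np.int32(69), array([534.,  76.]), array([ 0.856 , -0.3332,  0.096 ]), np.float64(0.009)), (np.int32(83), array([314., 148.]), array([0.698, 0.103, 0.096]), np.float64(0.007)), (np.int32(243), array([257., 156.]), array([0.6803, 0.2161, 0.096 ]), np.float64(0.025)), (np.int32(72), array([524., 177.]), array([ 0.6494, -0.3117,  0.096 ]), np.float64(0.008)), (np.int32(777), array([416., 235.]), array([ 0.5303, -0.0996,  0.096 ]), np.float64(0.097)), (np.int32(445), array([399., 456.]), array([ 0.111 , -0.0707,  0.096 ]), np.float64(0.013)), (np.int32(109), array([ 95., 459.]), array([0.092 , 0.5031, 0.096 ]), np.float64(0.056))]
```

View pics/w1.png

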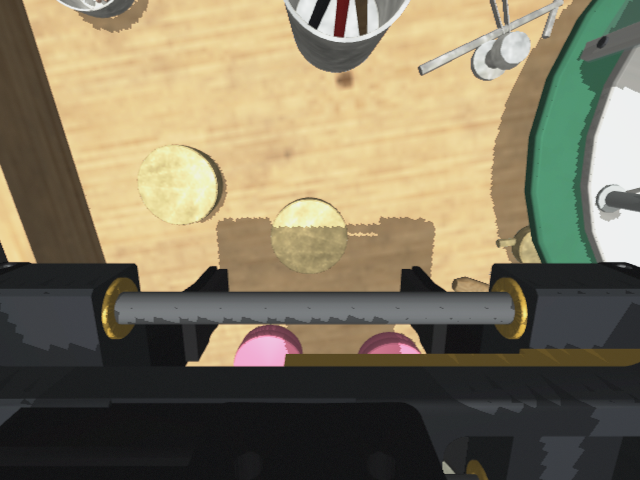

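The wrist view shows the tin between the fingers at (309,236), i.e. (0.437,0.176), which agrees with the top camera. The pink tins are clear of the fingers, so I'll lower, grip and lift.

step_arm(
  delta_pos=[
    [-0.06, 0.13, -0.6],
    [0, 0, -0.8],
    [0, 0, -0.8],
    [0, 0, -0.8],
    [0, 0, -0.8],
    [0, 0, -0.6],
    [0, 0, -0.4],
    [0, 0, -0.1],
    [0, 0, 0],
  ],
  turn=[0, 0, 0, 0, 0, 0, 0, 0, 0],
)

```text
time: 9.45
ee_pos: [0.436, 0.1758, 0.0053]
eef_rot: [0.983, 0.185, 0.0, -0.0]
ft_force: [0.6, 1.0, 0.3]
width: 0.0871
grip_force: 0.0
```

step_arm(
  delta_pos=[
    [0, 0, 0],
    [0, 0, 0],
    [0, 0, 0],
    [0, 0, 0],
    [0, 0, 0],
    [0, 0, 0],
  ],
  turn=[0, 0, 0, 0, 0, 0],
  grip=1.0,
  newtons=15,
)

```text
time: 10.05
ee_pos: [0.436, 0.1757, 0.0053]
eef_rot: [0.983, 0.185, 0.0, 0.0]
ft_force: [-0.9, 0.2, 4.4]
width: 0.0623
grip_force: 15.0
```

step_arm(
  delta_pos=[
    [0, 0, 0.4],
    [0, 0, 0.8],
    [0, 0, 0.9],
    [0, 0, 0.9],
    [0, 0, 0.9],
    [0, 0, 0.9],
    [0, 0, 0.9],
    [0, 0, 0.3],
  ],
  turn=[0, 0, 0, 0, 0, 0, 0, 0],
)

```text
time: 10.85
ee_pos: [0.4366, 0.1763, 0.1575]
eef_rot: [0.983, 0.185, 0.002, 0.0]
ft_force: [0.4, -0.5, -0.3]
width: 0.0617
grip_force: 15.0
```

step_arm(
  delta_pos=[
    [0.15, -0.43, 0.2],
    [0.28, -0.83, 0.2],
    [0.31, -0.91, 0],
    [0.31, -0.91, 0],
    [0.31, -0.91, 0],
    [0.31, -0.91, 0],
    [0.31, -0.91, 0],
    [0.31, -0.91, 0],
    [0.31, -0.91, 0],
    [0.31, -0.91, 0],
    [0.31, -0.91, 0],
    [0.28, -0.83, 0],
  ],
  turn=[0, 0, 0, 0, 0, 0, 0, 0, 0, 0, 0, 0],
)

```text
time: 12.05
ee_pos: [0.5231, -0.0824, 0.1644]
eef_rot: [0.983, 0.185, -0.0, -0.0]
ft_force: [-0.7, 0.8, -0.1]
width: 0.0622
grip_force: 15.0
```

step_arm(
  delta_pos=[
    [0.24, -0.7, 0],
    [0, 0, 0],
    [0, 0, 0],
  ],
  turn=[0, 0, 0],
)

```text
time: 12.35
ee_pos: [0.5291, -0.0984, 0.1647]
eef_rot: [0.983, 0.185, -0.0, -0.0]
ft_force: [-0.2, 0.5, -1.5]
width: 0.0623
grip_force: 15.0
```

Run:
```python
from h import *
s=read_state();print(s["ee_pos"],s["width"])
z=s["ee_pos"][2]-.005+.023
c=camera("wrist"); W=cloud(c); save(c,"w2")
m=abs(W[...,2]-z)<.02;print("held",blob(c,[20,25,80],[40,220,255],W,m,z))
m=abs(W[...,2]-.096)<.015;print("low",blob(c,[20,25,80],[40,220,255],W,m,.096))
c=camera("side"); W=cloud(c); save(c,"s2")
```

```text
[ 0.52911221 -0.09843387  0.164663  ] 0.06229173193868537
held [(np.int32(122), array([635.,  69.]), array([ 0.6651, -0.1781,  0.1827]), np.float64(0.166)), (np.int32(2120), array([612., 127.]), array([ 0.6439, -0.1821,  0.1827]), np.float64(0.166)), (np.int32(129), array([636., 107.]), array([ 0.6537, -0.1866,  0.1827]), np.float64(0.166)), (np.int32(6033), array([314., 266.]), array([ 0.5456, -0.0919,  0.1827]), np.float64(0.182)), (np.int32(2912), array([314., 338.]), array([ 0.5127, -0.1048,  0.1827]), np.float64(0.182))]
low [(np.int32(1927), array([318., 222.]), array([ 0.5483, -0.0934,  0.096 ]), np.float64(0.096))]
```

View pics/w2.png

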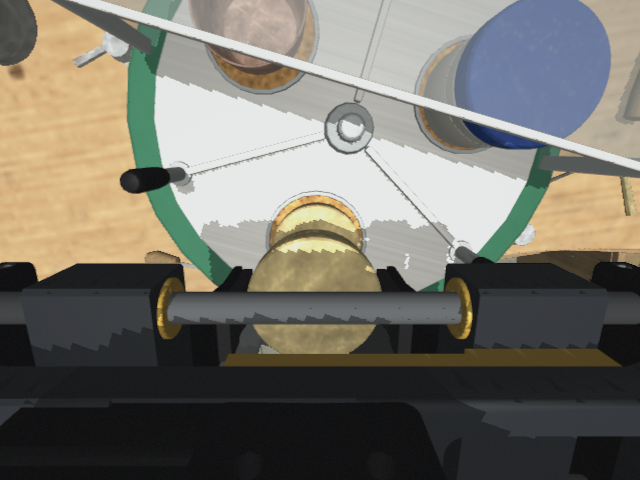

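The held tin, centred at about (314,290), sits squarely in the fingers, with the low tin's top rim showing behind it at (318,205). I'll fit circles of known radius to compare their centres.

```bash
cat >> h.py <<'E'
from scipy.optimize import least_squares
def topfit(c,z,u0,u1,vmax,tol=.006,sgn=1):
    "centre of a 62.4 mm tin top at height z from the far rim pixels (columns u0..u1)"
    W=cloud(c); hs=cv2.cvtColor(c["image"],cv2.COLOR_RGB2HSV)
    m=(abs(W[...,2]-z)<tol)&(cv2.inRange(hs,np.array([18,25,60]),np.array([40,220,255]))>0)
    P=[px2z(c,u,np.where(m[:vmax,u])[0][0]-.5,z)[:2] for u in range(u0,u1,2) if m[:vmax,u].sum()>4]
    P=np.array(P); f=least_squares(lambda q:np.hypot(*(P-q).T)-.0312,P.mean(0)-[.03,0.01],loss="soft_l1",f_scale=.001)
    return np.round(f.x,4),len(P),np.round(np.sqrt(np.mean(f.fun**2)),4)
E
python3 - <<'E'
from h import *
s=read_state();z=s["ee_pos"][2]-.005+.023
c=camera("wrist");print("held",topfit(c,z,262,372,290),"low",topfit(c,.096,285,352,235,.004))
E
```

```text
held (array([ 0.5301, -0.0973]), 55, np.float64(0.0002)) low (array([ 0.5306, -0.0995]), 34, np.float64(0.0002))
```

step_arm(
  delta_pos=[
    [0.02, -0.09, -0.3],
    [0, 0, -0.5],
    [0, 0, -0.5],
    [0, 0, -0.5],
    [0, 0, -0.4],
    [0, 0, -0.2],
    [0, 0, -0.1],
    [0, 0, -0.03],
    [0, 0, 0],
    [0, 0, 0],
  ],
  turn=[0, 0, 0, 0, 0, 0, 0, 0, 0, 0],
)

```text
time: 13.5
ee_pos: [0.5302, -0.1011, 0.1023]
eef_rot: [0.983, 0.185, 0.0, 0.0]
ft_force: [-0.4, -0.1, -0.5]
width: 0.0619
grip_force: 15.0
```

step_arm(
  delta_pos=[
    [0, 0, -0.03],
    [0, 0, 0],
    [0, 0, 0],
  ],
  turn=[0, 0, 0],
)

```text
time: 13.8
ee_pos: [0.5301, -0.1011, 0.1014]
eef_rot: [0.983, 0.185, 0.0, 0.0]
ft_force: [0.1, 0.0, 2.3]
width: 0.0622
grip_force: 15.0
```

step_arm(
  delta_pos=[
    [0, 0, 0],
    [0, 0, 0],
    [0, 0, 0],
    [0, 0, 0],
    [0, 0, 0.3],
    [0, 0, 0.7],
    [0, 0, 0.9],
    [0, 0, 0.8],
    [0, 0, 0],
    [0, 0, 0],
  ],
  turn=[0, 0, 0, 0, 0, 0, 0, 0, 0, 0],
  grip=0,
)

```text
time: 14.8
ee_pos: [0.53, -0.1011, 0.1689]
eef_rot: [0.983, 0.185, 0.0, 0.0]
ft_force: [0.5, -0.0, -1.0]
width: 0.087
grip_force: 0.0
```

Run:
```python
from h import *
c=camera("wrist");print("placed",topfit(c,.119,255,380,290)); save(c,"w3")
W=cloud(c);print("z",np.nanmedian(W[255:262,305:325,2]))
print(read_state()["ee_pos"])
```

```text
placed (array([ 0.5305, -0.1011]), 48, np.float64(0.0002))
z 0.11896727856502662
[ 0.52953501 -0.10110212  0.16819782]
```

The second tin sits flat at 0.119 m and within 2 mm of the low tin. Before fetching the last one I'll check the height of the left edge rail from the saved map.

Run:
```python
from h import *
c=dict(np.load("top.npz"));W=cloud(c)
for u in range(150,216,6):print(u,np.round(W[278,u],3))
```

```text
150 [ 0.411  0.797 -0.963]
156 [ 0.412  0.772 -0.966]
162 [0.434 0.403 0.064]
168 [0.435 0.392 0.061]
174 [0.434 0.391 0.024]
180 [0.434 0.385 0.003]
186 [0.434 0.373 0.   ]
192 [0.435 0.359 0.002]
198 [0.435 0.347 0.001]
204 [0.435 0.334 0.   ]
210 [0.436 0.316 0.024]
```

step_arm(
  delta_pos=[
    [-0.1, 0.4, 0.4],
    [-0.22, 0.9, 0.2],
    [-0.22, 0.92, 0],
    [-0.22, 0.92, 0],
    [-0.22, 0.92, 0],
    [-0.22, 0.92, 0],
    [-0.22, 0.92, 0],
    [-0.22, 0.92, 0],
    [-0.22, 0.92, 0],
    [-0.22, 0.92, 0],
    [-0.22, 0.92, 0],
    [-0.22, 0.92, 0],
  ],
  turn=[0, 0, 0, 0, 0, 0, 0, 0, 0, 0, 0, 0],
)

```text
time: 16.05
ee_pos: [0.4658, 0.163, 0.1836]
eef_rot: [0.983, 0.185, -0.0, 0.0]
ft_force: [0.6, 0.8, -0.5]
width: 0.087
grip_force: 0.0
```

step_arm(
  delta_pos=[
    [-0.22, 0.92, -0.3],
    [-0.22, 0.92, -0.4],
    [-0.22, 0.92, -0.5],
    [-0.22, 0.92, -0.6],
    [-0.22, 0.92, -0.6],
    [-0.08, 0.44, 0],
    [0, 0, 0],
    [0, 0, 0],
  ],
  turn=[0, 0, 0, 0, 0, 0, 0, 0],
)

```text
time: 16.85
ee_pos: [0.4378, 0.287, 0.1243]
eef_rot: [0.983, 0.185, 0.0, 0.0]
ft_force: [-0.2, -0.4, 0.9]
width: 0.0872
grip_force: 0.0
```

Run:
```python
from h import *
c=camera("wrist"); W=cloud(c); save(c,"w4")
sel=(W[...,2]>.015)&(W[...,2]<.03)
print(blob(c,[20,25,100],[40,220,255],W,sel,.023)); print(read_state()["ee_pos"],topfit(c,.023,275,345,290))
```

```text
[(np.int32(4587), array([314., 238.]), array([0.438 , 0.2868, 0.023 ]), np.float64(0.023))]
[0.43810573 0.28655086 0.12430306] (array([0.4378, 0.2869]), 34, np.float64(0.0489))
```

The tin is centred under the tool to within 1 mm. The rail is 64 mm high at y≥0.39, below the gripper's body, so I'll grip slightly higher, at TCP z=0.008.

step_arm(
  delta_pos=[
    [0, 0, -0.6],
    [0, 0, -0.8],
    [0, 0, -0.8],
    [0, 0, -0.8],
    [0, 0, -0.8],
    [0, 0, -0.5],
    [0, 0, -0.3],
    [0, 0, -0.05],
    [0, 0, 0],
  ],
  turn=[0, 0, 0, 0, 0, 0, 0, 0, 0],
)

```text
time: 17.8
ee_pos: [0.4376, 0.2875, 0.0077]
eef_rot: [0.983, 0.185, 0.0, -0.0]
ft_force: [0.6, -0.1, 0.1]
width: 0.0868
grip_force: 0.0
```

step_arm(
  delta_pos=[
    [0, 0, 0],
    [0, 0, 0],
    [0, 0, 0],
    [0, 0, 0],
    [0, 0, 0],
    [0, 0, 0],
  ],
  turn=[0, 0, 0, 0, 0, 0],
  grip=1.0,
)

```text
time: 18.4
ee_pos: [0.4375, 0.2875, 0.0076]
eef_rot: [0.983, 0.185, 0.0, 0.0]
ft_force: [-1.2, -0.9, 3.1]
width: 0.0621
grip_force: 15.0
```

step_arm(
  delta_pos=[
    [0, 0, 0.4],
    [0, 0, 0.8],
    [0, 0, 0.9],
    [0, 0, 0.9],
    [0, 0, 0.9],
    [0, 0, 0.9],
    [0, 0, 0.9],
    [0, 0, 0.9],
    [0, 0, 0.4],
    [0, 0, 0],
  ],
  turn=[0, 0, 0, 0, 0, 0, 0, 0, 0, 0],
)

```text
time: 19.4
ee_pos: [0.4378, 0.2879, 0.1836]
eef_rot: [0.983, 0.185, 0.001, -0.0]
ft_force: [0.2, 1.1, -1.2]
width: 0.0621
grip_force: 15.0
```

step_arm(
  delta_pos=[
    [0.11, -0.46, 0],
    [0.22, -0.92, 0],
    [0.22, -0.92, 0],
    [0.22, -0.92, 0],
    [0.22, -0.92, 0],
    [0.22, -0.92, 0],
    [0.22, -0.92, 0],
    [0.22, -0.92, 0],
    [0.22, -0.92, 0],
    [0.22, -0.92, 0],
    [0.22, -0.92, 0],
    [0.22, -0.92, 0],
  ],
  turn=[0, 0, 0, 0, 0, 0, 0, 0, 0, 0, 0, 0],
)

```text
time: 20.6
ee_pos: [0.4998, 0.0209, 0.1809]
eef_rot: [0.983, 0.185, -0.001, -0.0]
ft_force: [-0.6, -0.5, -1.1]
width: 0.0621
grip_force: 15.0
```

step_arm(
  delta_pos=[
    [0.22, -0.92, 0],
    [0.22, -0.92, 0],
    [0.22, -0.92, 0],
    [0.22, -0.92, 0],
    [0.2, -0.84, 0],
    [0.1, -0.42, 0],
    [0, 0, 0],
    [0, 0, 0],
    [0, 0, 0],
  ],
  turn=[0, 0, 0, 0, 0, 0, 0, 0, 0],
)

```text
time: 21.5
ee_pos: [0.5299, -0.0992, 0.1822]
eef_rot: [0.983, 0.186, -0.0, -0.0]
ft_force: [0.3, 0.2, -0.2]
width: 0.0617
grip_force: 15.0
```

Run:
```python
from h import *
p=read_state()["ee_pos"];print(p);z=p[2]-.0076+.023
c=camera("wrist");save(c,"w5");print("held",topfit(c,z,262,372,290),"below",topfit(c,.119,280,355,235,.004))
```

```text
[ 0.52990147 -0.09915074  0.18220646]
held (array([ 0.5304, -0.099 ]), 55, np.float64(0.0002)) below (array([ 0.5301, -0.1011]), 38, np.float64(0.0002))
```

step_arm(
  delta_pos=[
    [0, -0.06, -0.3],
    [0, 0, -0.5],
    [0, 0, -0.5],
    [0, 0, -0.4],
    [0, 0, -0.3],
    [0, 0, -0.12],
    [0, 0, -0.06],
    [0, 0, 0],
    [0, 0, 0],
  ],
  turn=[0, 0, 0, 0, 0, 0, 0, 0, 0],
)

```text
time: 22.45
ee_pos: [0.5304, -0.1021, 0.1282]
eef_rot: [0.983, 0.185, 0.0, 0.0]
ft_force: [-0.1, -0.5, -1.3]
width: 0.0618
grip_force: 15.0
```

step_arm(
  delta_pos=[
    [0, 0, -0.05],
    [0, 0, 0],
    [0, 0, 0],
  ],
  turn=[0, 0, 0],
)

```text
time: 22.75
ee_pos: [0.5301, -0.1021, 0.1267]
eef_rot: [0.983, 0.185, 0.0, 0.0]
ft_force: [-0.1, -0.4, -0.3]
width: 0.0619
grip_force: 15.0
```

step_arm(
  delta_pos=[
    [0, 0, 0],
    [0, 0, 0],
    [0, 0, 0],
    [0, 0, 0],
    [0, 0, 0.3],
    [0, 0, 0.7],
    [0, 0, 0.9],
    [0, 0, 0.8],
    [0, 0, 0],
    [0, 0, 0],
  ],
  turn=[0, 0, 0, 0, 0, 0, 0, 0, 0, 0],
  grip=0,
)

```text
time: 23.75
ee_pos: [0.5302, -0.1021, 0.1944]
eef_rot: [0.983, 0.185, 0.0, 0.0]
ft_force: [0.1, -1.0, -0.2]
width: 0.0869
grip_force: 0.0
```

Run:
```python
from h import *
c=camera("wrist");print("placed",topfit(c,.142,255,380,290)); save(c,"w6")
W=cloud(c);print("z",np.nanmedian(W[255:262,305:325,2]),read_state()["ee_pos"])
c=camera("top");W=cloud(c);V,U=np.mgrid[0:480,0:640];m=(W[...,2]>.125)&(W[...,2]<.16)&(np.hypot(W[...,0]-.541,W[...,1]-.012)<.04)
print("knob2",m.sum(),px2z(c,U[m].mean(),V[m].mean(),.145))
```

```text
placed (array([ 0.5301, -0.1022]), 47, np.float64(0.0002))
z 0.141909211793038 [ 0.52980276 -0.102042    0.19370212]
knob2 46 [0.53976185 0.01309698 0.145     ]
```

All three tins are stacked: top at 0.142 m, sideways offsets under 3 mm. knob_2 is at (0.540,0.013). I'll go to it, turning the tool by about -35°.

step_arm(
  delta_pos=[
    [0.03, 0.4, 0.3],
    [0.07, 0.8, 0],
    [0.07, 0.9, 0],
    [0.07, 0.9, 0],
    [0.07, 0.9, 0],
    [0.08, 0.7, 0],
    [0, 0, 0],
    [0, 0, 0],
    [0, 0, 0],
  ],
  turn=[-0.5, -0.8, -0.8, -0.8, -0.8, -0.8, -0.6, 0, 0],
  grip=0.4,
  newtons=8,
)

```text
time: 24.75
ee_pos: [0.5395, 0.0125, 0.2009]
eef_rot: [0.993, -0.119, -0.001, 0.0]
ft_force: [0.4, -0.9, 0.5]
width: 0.0523
grip_force: 0.0
```

Run:
```python
from h import *
s=read_state();print(s["ee_pos"],np.round(s["joint_positions"],2),s["eef_rot"])
```

```text
[0.53953741 0.01252194 0.20093619] [ 0.4   0.21 -0.58  1.69  0.12  1.28 -2.01] [ 9.92901581e-01 -1.18937569e-01 -5.30494951e-04  1.51731388e-04]
```

step_arm(
  delta_pos=[
    [0, 0, -0.5],
    [0, 0, -0.8],
    [0, 0, -0.8],
    [0, 0, -0.7],
    [0, 0, -0.4],
    [0, 0, -0.12],
    [0, 0, 0],
  ],
  turn=[0, 0, 0, 0, 0, 0, 0],
)

```text
time: 25.45
ee_pos: [0.5397, 0.0128, 0.1183]
eef_rot: [0.993, -0.12, -0.0, 0.0]
ft_force: [-0.2, 0.5, 0.0]
width: 0.0522
grip_force: 0.0
```

step_arm(
  delta_pos=[
    [0, 0, 0],
    [0, 0, 0],
    [0, 0, 0],
    [0, 0, 0],
    [0, 0, 0],
    [0, 0, 0],
  ],
  turn=[0, 0, 0, 0, 0, 0],
  grip=1.0,
)

```text
time: 26.05
ee_pos: [0.54, 0.0126, 0.1187]
eef_rot: [0.993, -0.12, 0.0, 0.0]
ft_force: [-1.2, -0.6, 0.2]
width: 0.013
grip_force: 8.0
```

Run:
```python
import numpy as np
s=np.array([1,2,3,4]+[4.75]*21+[4,3,2,1,.5]);s=s*120/s.sum();a=np.radians(126.2+np.r_[0,np.cumsum(s)])
p=.126*np.c_[np.cos(a),np.sin(a)]/.025
q=np.round(np.diff(np.round(p,2),axis=0),2);print(s.sum(),len(s),[[*map(float,r),0] for r in q]); print(p[-1]*.025+[.615,-.09])
```

```text
120.00000000000001 30 [[-0.07, -0.06, 0], [-0.14, -0.1, 0], [-0.19, -0.18, 0], [-0.26, -0.24, 0], [-0.27, -0.31, 0], [-0.25, -0.34, 0], [-0.22, -0.35, 0], [-0.19, -0.37, 0], [-0.16, -0.39, 0], [-0.13, -0.39, 0], [-0.09, -0.41, 0], [-0.06, -0.41, 0], [-0.03, -0.42, 0], [0.01, -0.41, 0], [0.04, -0.42, 0], [0.08, -0.41, 0], [0.11, -0.4, 0], [0.15, -0.39, 0], [0.17, -0.38, 0], [0.21, -0.36, 0], [0.23, -0.35, 0], [0.27, -0.32, 0], [0.28, -0.3, 0], [0.32, -0.28, 0], [0.33, -0.24, 0], [0.3, -0.19, 0], [0.23, -0.13, 0], [0.16, -0.08, 0], [0.08, -0.03, 0], [0.04, -0.02, 0]]
[ 0.56415329 -0.20528492]
```

step_arm(
  delta_pos=[
    [-0.07, -0.06, 0],
    [-0.14, -0.1, 0],
    [-0.19, -0.18, 0],
    [-0.26, -0.24, 0],
    [-0.27, -0.31, 0],
    [-0.25, -0.34, 0],
    [-0.22, -0.35, 0],
    [-0.19, -0.37, 0],
    [-0.16, -0.39, 0],
    [-0.13, -0.39, 0],
  ],
  turn=[0, 0, 0.2, 0.2, 0.2, 0.2, 0.2, 0.2, 0.2, 0.2],
)

```text
time: 27.05
ee_pos: [0.4919, -0.0552, 0.1185]
eef_rot: [1.0, -0.023, -0.0, -0.0]
ft_force: [0.0, 0.8, 0.4]
width: 0.0128
grip_force: 8.0
```

step_arm(
  delta_pos=[
    [-0.09, -0.41, 0],
    [-0.06, -0.41, 0],
    [-0.03, -0.42, 0],
    [0.01, -0.41, 0],
    [0.04, -0.42, 0],
    [0.08, -0.41, 0],
    [0.11, -0.4, 0],
    [0.15, -0.39, 0],
    [0.17, -0.38, 0],
    [0.21, -0.36, 0],
  ],
  turn=[0.2, 0.2, 0.2, 0.2, 0.2, 0.2, 0.2, 0.2, 0.2, 0.2],
)

```text
time: 28.05
ee_pos: [0.507, -0.1559, 0.1185]
eef_rot: [0.995, 0.096, -0.0, -0.0]
ft_force: [-0.1, 2.1, 1.1]
width: 0.0132
grip_force: 8.0
```

step_arm(
  delta_pos=[
    [0.23, -0.35, 0],
    [0.27, -0.32, 0],
    [0.28, -0.3, 0],
    [0.32, -0.28, 0],
    [0.33, -0.24, 0],
    [0.3, -0.19, 0],
    [0.23, -0.13, 0],
    [0.16, -0.08, 0],
    [0.08, -0.03, 0],
    [0.04, -0.02, 0],
    [0, 0, 0],
    [0, 0, 0],
  ],
  turn=[0.2, 0.2, 0.2, 0.2, 0.2, 0.2, 0.2, 0.2, 0, 0, 0, 0],
)

```text
time: 29.25
ee_pos: [0.5634, -0.204, 0.1186]
eef_rot: [0.982, 0.191, -0.0, 0.0]
ft_force: [-0.5, -1.3, 1.2]
width: 0.0131
grip_force: 8.0
```

Run:
```python
from h import *
c=camera("top");W=cloud(c); save(c,"t3");V,U=np.mgrid[0:480,0:640]
cv2.imwrite("pics/crop3.png",cv2.resize(c["image"][90:290,310:520,::-1],None,fx=2.9,fy=2.9,interpolation=cv2.INTER_CUBIC))
```

```text
(no output)
```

View pics/crop3.png

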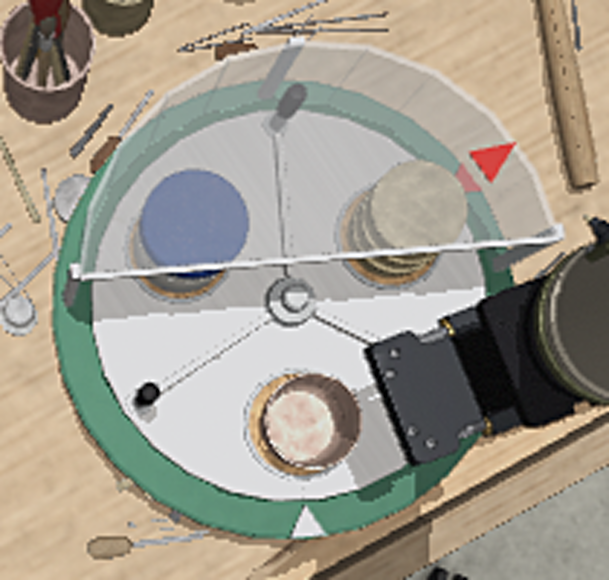

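The column stands straight at the red pointer around (405,225), with the jar and cup in their bays and the knobs where they were in the load pose. I'll release and back off.

step_arm(
  delta_pos=[
    [0, 0, 0],
    [0, 0, 0],
    [0, 0, 0],
    [0, 0, 0],
    [0, 0, 0.3],
    [0, 0, 0.7],
    [0, 0, 0.9],
    [0, 0, 0.9],
    [0, 0, 0.9],
    [0, 0, 0],
    [0, 0, 0],
  ],
  turn=[0, 0, 0, 0, 0, 0, 0, 0, 0, 0, 0],
  grip=0.4,
)

```text
time: 30.4
ee_pos: [0.5638, -0.2041, 0.2116]
eef_rot: [0.982, 0.191, 0.0, 0.0]
ft_force: [-0.9, 0.4, -0.3]
width: 0.0524
grip_force: 0.0
```

step_arm(
  delta_pos=[
    [-0.5, -0.7, 0.3],
    [-0.5, -0.7, 0],
    [-0.5, -0.7, 0],
    [-0.5, -0.7, 0],
    [-0.5, -0.7, 0],
    [-0.5, -0.7, 0],
    [0, 0, 0],
    [0, 0, 0],
  ],
  turn=[0, 0, 0, 0, 0, 0, 0, 0],
)

```text
time: 31.2
ee_pos: [0.4882, -0.3088, 0.2177]
eef_rot: [0.982, 0.19, -0.0, -0.001]
ft_force: [0.1, 0.5, 0.4]
width: 0.052
grip_force: 0.0
```

Run:
```python
from h import *
c=camera("top");save(c,"t4")
cv2.imwrite("pics/crop4.png",cv2.resize(c["image"][90:290,310:520,::-1],None,fx=2.9,fy=2.9,interpolation=cv2.INTER_CUBIC))
W=cloud(c);V,U=np.mgrid[0:480,0:640];a=np.array([.615,-.09])
for g in ([.541,.012],[.564,-.205]):
    m=(W[...,2]>.125)&(W[...,2]<.16)&(np.hypot(W[...,0]-g[0],W[...,1]-g[1])<.03)
    p=px2z(c,U[m].mean(),V[m].mean(),.145)[:2]-a; print(m.sum(),p+a,np.degrees(np.arctan2(p[1],p[0]))%360)
```

```text
51 [0.54132768 0.01440182] 125.2091344172527
61 [ 0.55949822 -0.19987919] 243.20091238917053
```

View pics/crop4.png

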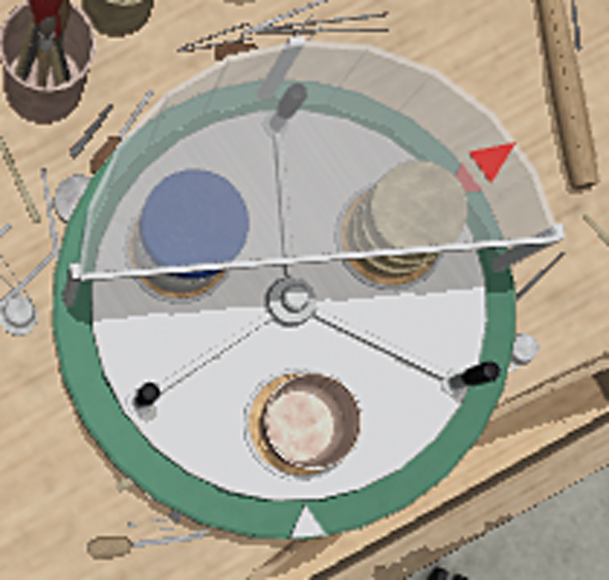

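The arm is clear, the column stands at the red pointer, and the jar and cup are in place. The knob angles are 1 to 3° from target, within the 6.7° allowed, so I'll hand it in.

```bash
python3 -c "
from bench import *
print(close_job())"
```

```text
the job is handed in; nothing more can be done
None
```

I stacked the three wax tins squarely in the wax bay and turned the carousel until that bay stood at the red pointer under the hood. The last picture shows the column upright and the jar and cup in their bays; the job is handed in, and no verdict came back.

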